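Spin the inlay turntable and catch it on its index mark

TASK

With a fingertip on the bare plywood rim, either way round, flick the turntable so that it spins on by itself and its triangular mark runs past the fixed pointer, untouched, at least once. Then, on a later pass, brake the turning disc with a fingertip on the rim so that it comes to rest with the pointer standing over the mark, ready for marking out, and take the hand away: catch it as the mark comes round, do not let it stop elsewhere and push it there. Grip nothing, keep off the freshly inlaid lid in the middle and leave the other things where they lie.

Things in the scene. Friction and masses are not known exactly. Their poses are not given: they have to be found in the camera images.
- disc_centre (a point): Centre of the turntable's flat plywood disc, on its upright axis, level with its top, 58 mm above the bench. The disc is 240 mm in diameter, 18 mm thick, and turns level on a ball bearing. The bare rim to touch is the flat ring from 68 to 120 mm from the axis. The point's x axis points from the pointer to the axis, z up; it does not turn.
- turntable: The fixed wooden baseboard under the disc, 270 x 270 mm, its top 24 mm above the bench (its corners stick out beyond the disc). Origin on the bench under the disc's axis; x axis pointing from the pointer to the axis.
- mark (a point): The mark: a dark wooden triangle (26 mm long, 30 mm wide at the rim, a thin 22 mm line running inward from it) set flush in the disc's top near its edge. There is only one; eleven short thin lines mark the other twelfths. The point lies in the triangle, 114 mm from the axis, on the disc's top, and turns with the disc.
- pointer_tip (a point): Tip of the fixed flat steel pointer, 114 mm from the disc's axis, 66 mm above the bench, so 8 mm above the disc's top. The blade (top 69 mm above the bench) comes from a steel post 18 mm wide on the baseboard, 127 to 135 mm from the axis. The mark must stop under this tip.
- spindle (a joint): Angle of the disc, rad, growing anticlockwise seen from above and counted on over several turns; 0 or any whole turn is the mark under the pointer. At the start 2.0 to 4.3. It turns very freely: left alone it slows by about 0.09 rad/s2 plus 0.045 rad/s2 for each rad/s of speed (a third more or less, by its hidden mass): some 2 turns from 2 rad/s, 4 from 3 rad/s. A finger pressed on the rim with 5 N stops it at once.
- disc: The plywood disc itself; origin on its axis at its underside, 40 mm above the bench; its x axis points from the mark to the axis and turns with it.
- lid: Round inlaid wooden lid fixed in the middle of the disc and turning with it: 136 mm in diameter, 22 mm high, top 80 mm above the bench; origin at the centre of its underside. Not to be touched.
- weight: Bystander: small brass weight with a knob, 30 mm in diameter, 40 mm high, on a corner of the baseboard, about 155 mm from the disc's axis. Origin at the centre of its underside.
- sand_block: Bystander: cork sanding block 110 x 60 x 35 mm on the bench beside the baseboard, origin under its centre.
- tape: Bystander: roll of masking tape lying flat, 100 mm in diameter, 25 mm high, on the bench beside the baseboard, origin under its centre.
- knife: Bystander: craft knife 160 mm long, 12 mm high, lying on the bench, origin at its middle.
- oil_tin: Bystander: tin 80 mm in diameter, 150 mm high, origin under its centre.
- glue_jar: Bystander: glue jar 60 mm in diameter, 70 mm high, origin under its centre.

How it is judged:
By the outcome, as a careful person would: the job done as asked, in the order asked, and still so for the second after the job is handed in, with the robot touching nothing.
It also fails if it takes over 58 s, if anything falls off the work surface, if the arm or the gripper's body presses on something with over 40 N, if the wrist force passes 120 N, or if a joint passes its speed limit or range.

ROBOT

A 6-joint arm with a two-finger parallel gripper is mounted at the origin on the work surface. World frame = base frame: x ahead of the robot, y to its left, z up, the work surface at z = 0. Lengths are in m, angles in rad, forces in N, time in s.
With the tool pointing down it reaches from about 0.35 to 0.775 m from the base axis. Payload 7.3 kg.
Tool frame: the origin (TCP) lies on the centre line of the jaws, within the pads' length; the fingertips stand ahead of it and the grasp point (between the pads) lies 11 mm behind it (robot.nose_length is the z of the fingertips in the tool frame, in m); z points along the fingers, y is the line along which they close (so a half turn about z gives the same grasp; the last joint's range is limited). The gripper opens to 92 mm and grips with 3 to 60 N. Pads are 19 mm wide; open, the fingers measure 130 mm over their backs; the gripper's body (75 mm by 190 mm) begins 47 mm behind the grasp point.
Start: joints at [-1.296, 0.342, 1.524, -0, 1.275, -0.146], TCP at [0.214, -0.479, 0.214] pointing down, gripper open.
Joint ranges: [-2.53, 2.53], [-0.77, 2.02], [0.04, 2.7], [-1, 4.14], [0.28, 2.66], [-3.11, 3.11]. Speed limits (rad/s): [2.57, 2.57, 3.14, 3.14, 3.14, 3.14].

INTERFACE

Orientations are given as [roll, pitch, yaw] about the fixed x, y, z axes, in that order (R = Rz(yaw) Ry(pitch) Rx(roll)).
In Python, from cell import robot, cams gives the robot as it stands. The module is installed in compiled form; this text tells all that it offers.
- The arm moves only by the tool carry_out, never from a script. Its argument "deltas" is a list of rows, each a list of 7 numbers: the shift along the tool's x, y, z in cm, then the turn, a rotation vector about the tool's x, y, z in rad, then the opening, from 0 (shut) to 1 (fully open). A call has exactly 8 rows; each row shifts and turns the commanded pose from where the row before left it, along the tool's axes as they then stand; what a row does not reach is not made up. A row lasts 1/12 s, in which the tool goes at most 41.7 mm and 7.16 degrees, less where a joint would pass 70% of its speed; a pose out of reach is approached as far as the arm can. A call is refused whole if a number of a shift passes 4.17 or a number of a turn 0.125, either way. A call with a gripper value outside its range is refused whole. The fingers move at their own pace and stop on an object; "force" is the grip in N (left out, the last holds). Time passes only in rows, so rows that do not move let the fingers close, or fill a call up. It gives the time, the measured TCP pose, the force, the opening and the grip force at its end, in the units of the state.
- robot.observe(): the state, without advancing time (a new reading comes with each control period).
- cams.read_camera(name): name is "side" or "top" or "wrist"; returns a dict with "image" (480x640x3 uint8, blue, green, red), "depth" (480x640 float32, m along the optical axis (not along the pixel's ray), 0 where there is no reading), "fx", "fy", "cx", "cy" (pixels), "world_to_cam" (4x4, takes a point from world to camera coordinates). Camera axes: x right, y up, looking along -z (the intrinsics and any distortion apply to the point x, -y, -z); pixel columns grow to the right and rows downward; lengths in m; the calibration is good to about 2 mm. A picture is of the moment at which its call begins.
- robot.hand_in(): hands the job in; it is judged then, once.
The state is a dict: "time": time; "qpos": joint angles; "qvel": joint speeds; "joint_efforts": joint torques, N m; "tool_pos": TCP position; "tool_rot": TCP orientation; "contact_force": force on the tool from outside, world axes, zero at the start; "torque": the same for the moment, N m; "opening": finger opening in m; "grip_force": force on a finger pad.
Only numpy, scipy, OpenCV 4.12 (cv2) and the standard library are available. Lean on these libraries where they do the work, as an engineer would, in place of code of your own. Each camera call takes 0.05 s, during which the arm holds its last target. There are 200 camera calls.

## Working session

There is one attempt and no reset: what is moved stays moved. The work goes in short steps, Python scripts to look and compute and a tool call to move; the robot and the scene stay as the last step left them, time stands still between calls to the robot, and variables do not carry over. Pictures are saved under pics/ and viewed, at most 10 in all, crops included, and the job is handed in when it is done.

Besides the shell and the picture viewer there is one more tool, called after "Emit:" by a JSON object that holds its "fn" and its "kwargs". carry_out: Moves the arm, as the interface text tells. Its arguments: {"type":"object","properties":{"deltas":{"type":"array","items":{"type":"array","items":{"type":"number"}}},"force":{"type":"number"}},"required":["deltas"]}

```bash
mkdir -p pics
python3 - <<'E'
from cell import robot,cams
import cv2,numpy as np
s=robot.observe();print({k:(np.round(v,3).tolist()) for k,v in s.items()},robot.nose_length)
for n in("top","side"):
    c=cams.read_camera(n);cv2.imwrite(f"pics/{n}0.png",c["image"]);np.savez(f"{n}0.npz",**c)
    print(n,c["fx"],c["cx"],c["cy"],np.round(c["world_to_cam"],3).tolist(),[k for k in c])
E
```

```text
{'time': 0.0, 'qpos': [-1.296, 0.343, 1.525, 0.0, 1.275, -0.146], 'qvel': [0.0, -0.001, 0.001, 0.002, 0.0, -0.0], 'joint_efforts': [-0.001, -43.124, -24.421, 0.072, 0.056, -0.0], 'tool_pos': [0.214, -0.479, 0.214], 'tool_rot': [-3.14, -0.0, 0.421], 'contact_force': [-1.176, -0.327, -0.281], 'torque': [-0.021, -0.019, 0.033], 'grip_force': 0.0, 'opening': 0.092} 0.008
top 524.6834785872877 319.3344801871894 242.15827453381777 [[0.018, -1.0, -0.0, 0.012], [0.977, 0.018, 0.21, -0.513], [-0.21, -0.004, 0.978, -1.337], [0.0, 0.0, 0.0, 1.0]] ['image', 'depth', 'fx', 'fy', 'cx', 'cy', 'world_to_cam']
side 492.42285194551437 322.6414358022918 236.72355249685424 [[-0.757, -0.653, 0.024, 0.408], [0.358, -0.384, 0.851, -0.241], [-0.547, 0.652, 0.525, -0.838], [0.0, 0.0, 0.0, 1.0]] ['image', 'depth', 'fx', 'fy', 'cx', 'cy', 'world_to_cam']
```

View pics/top0.png

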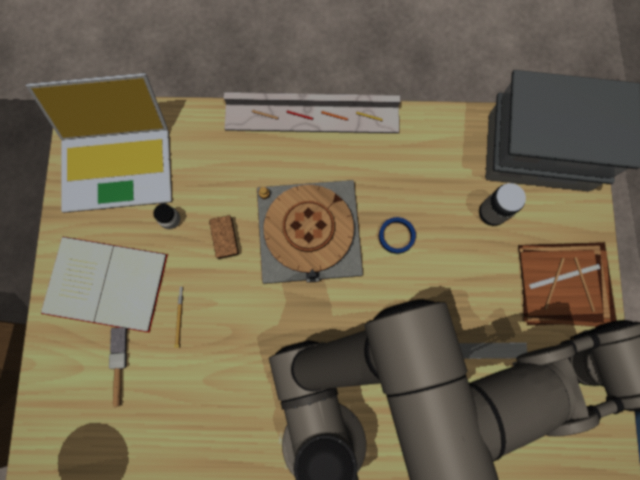

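View pics/side0.png

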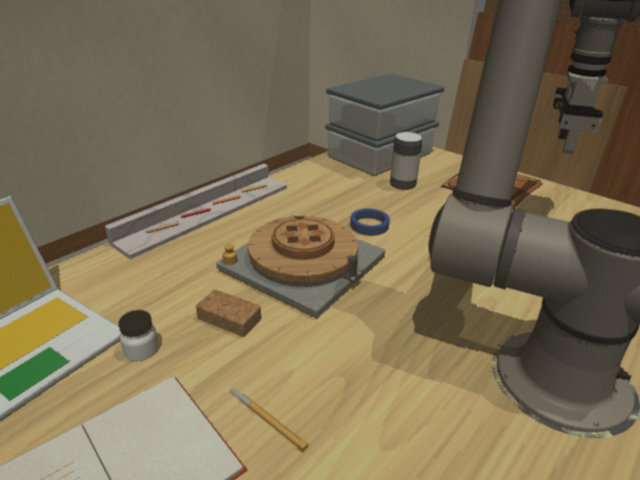

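```bash
cat > h.py <<'E'
import numpy as np,cv2
def ray(c,u,v,z):
    M=c["world_to_cam"];R=M[:3,:3];t=M[:3,3]
    d=R.T@np.array([(u-c["cx"])/c["fx"],-(v-c["cy"])/c["fy"],-1]);o=-R.T@t
    return o+d*(z-o[2])/d[2]
def px(c,p):
    q=c["world_to_cam"]@np.array([*p,1]);return np.array([c["cx"]-c["fx"]*q[0]/q[2],c["cy"]+c["fy"]*q[1]/q[2]])
def rect(c,z,cx,cy,half,s=0.0005):
    """overhead rectified view of plane z; col right = -y, row down = -x"""
    n=int(2*half/s);P=[(cx+half,cy+half),(cx+half,cy-half),(cx-half,cy-half),(cx-half,cy+half)]
    H=cv2.getPerspectiveTransform(np.float32([px(c,(x,y,z)) for x,y in P]),np.float32([(0,0),(n,0),(n,n),(0,n)]))
    return cv2.warpPerspective(c["image"],H,(n,n),flags=cv2.INTER_CUBIC)
E
python3 - <<'E'
from h import *
c=dict(np.load("top0.npz"))
for n,u,v,z in[("centre",309,228,.058),("ptr",313,274,.066),("mark",336,199,.058),("weight",264,192,.045),("tape",397,235,.025),("sand",223,237,.035)]:
    print(n,ray(c,u,v,z).round(4), c["depth"][v,u])
p=ray(c,309,228,.058)
im=rect(c,.058,p[0],p[1],.15)
cv2.imwrite("pics/rect.png",im)
E
```

```text
centre [0.55   0.0497 0.058 ] 1.3689033
ptr [0.4254 0.0363 0.066 ] 1.3563292
mark [ 0.6317 -0.0213  0.058 ] 1.4130629
weight [0.6519 0.1749 0.045 ] 1.4112822
tape [ 0.5428 -0.1891  0.025 ] 1.451805
sand [0.5265 0.2815 0.035 ] 1.4117393
```

View pics/rect.png

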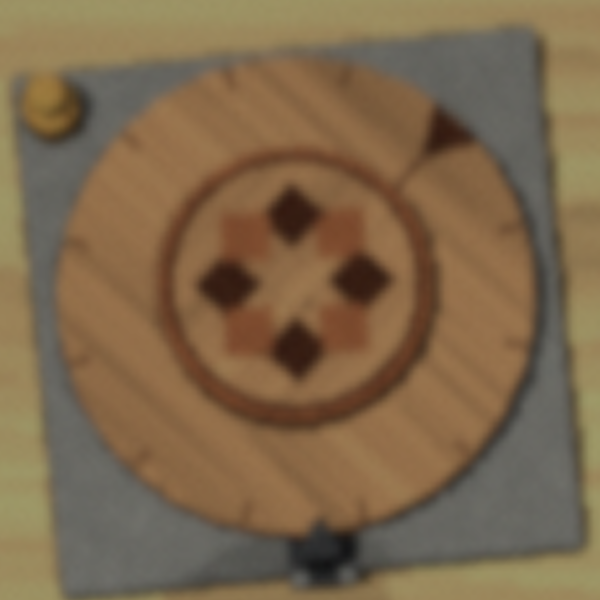

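Top view, rectified: the disc centre is at (296.5, 296), which is about (0.552, 0.0515) in the world. Its radius comes out at 120.5 mm, matching the given size. The mark is at (447, 133), so the spindle is at about 2.3 rad. The pointer tip is near (320, 520). I'll touch the rim on the right side, with the mark turning away from the finger (anticlockwise).

Emit:
{"fn": "carry_out", "kwargs": {"deltas": [[0,0,0,0,0,-0.12,0],[0,0,0,0,0,-0.12,0],[0,0,0,0,0,-0.12,0],[0,0,0,0,0,-0.12,0],[0,0,0,0,0,-0.12,0],[0,0,0,0,0,-0.12,0],[0,0,0,0,0,-0.12,0],[0,0,0,0,0,-0.12,0]], "force": 10}}

```text
time: 0.77
tool_pos: [0.2144, -0.4789, 0.214]
tool_rot: [-3.141, -0.001, 1.387]
contact_force: [-0.1, 0.0, 0.6]
opening: 0.0431
grip_force: 0.0
```

Emit:
{"fn": "carry_out", "kwargs": {"deltas": [[0,0,0,0,0,-0.1,0],[0,0,0,0,0,-0.09,0],[3.1,2.2,0,0,0,0,0],[3.1,2.2,0,0,0,0,0],[3.1,2.2,0,0,0,0,0],[3.1,2.2,0,0,0,0,0],[3.1,2.2,0,0,0,0,0],[3.1,2.2,0,0,0,0,0]]}}

```text
time: 1.43
tool_pos: [0.347, -0.2914, 0.2142]
tool_rot: [-3.141, -0.0, 1.57]
contact_force: [0.4, -1.0, 1.0]
opening: 0.0003
grip_force: 0.0
```

Emit:
{"fn": "carry_out", "kwargs": {"deltas": [[3.1,2.2,0,0,0,0,0],[3.1,2.2,0,0,0,0,0],[3.1,2.2,0,0,0,0,0],[3.1,2.2,0,0,0,0,0],[3.1,2.2,0,0,0,0,0],[3.1,2.2,0,0,0,0,0],[3.1,2.2,0,0,0,0,0],[0,0,0,0,0,0,0]]}}

```text
time: 2.1
tool_pos: [0.503, -0.071, 0.214]
tool_rot: [3.141, -0.002, 1.576]
contact_force: [-0.7, -0.3, 0.1]
opening: 0.0005
grip_force: 0.0
```

Emit:
{"fn": "carry_out", "kwargs": {"deltas": [[2.75,2.0,0,0,0,0,0],[0,0,3,0,0,0,0],[0,0,3,0,0,0,0],[0,0,3,0,0,0,0],[0,0,3,0,0,0,0],[0,0,1.6,0,0,0,0],[0,0,0,0,0,0,0],[0,0,0.3,0,0,0,0]]}}

```text
time: 2.77
tool_pos: [0.5203, -0.0489, 0.0753]
tool_rot: [-3.141, -0.0, 1.571]
contact_force: [-0.8, 0.7, 0.7]
opening: 0.0006
grip_force: 0.0
```

Run:
```python
from cell import robot,cams
from h import *
for i in range(4):
    s=robot.observe();print(round(s["time"],3),np.round(s["tool_pos"],4),np.round(s["contact_force"],2))
    c=cams.read_camera("top" if i%2==0 else "side")
    if i<2: cv2.imwrite(f"pics/h{i}.png",rect(c,.058,.552,.0515,.15)); np.savez(f"h{i}.npz",**c)
a=[cv2.imread(f"pics/h{i}.png") for i in(0,1)]
cv2.imwrite("pics/hover.png",cv2.resize(np.hstack(a),(800,400)))
```

```text
2.767 [ 0.5203 -0.0489  0.0753] [-0.76  0.65  0.74]
2.817 [ 0.5208 -0.049   0.0755] [0.42 0.68 0.74]
2.867 [ 0.5211 -0.049   0.0762] [-0.1  -0.65  0.09]
2.917 [ 0.5213 -0.049   0.0766] [ 0.38 -0.43 -0.15]
```

View pics/hover.png

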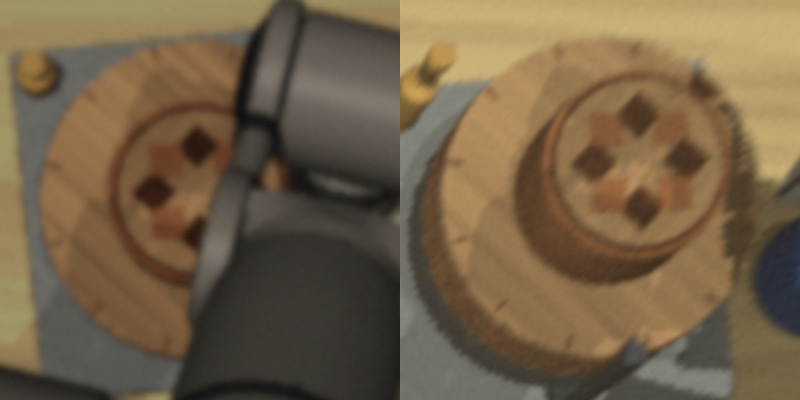

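```bash
cat >> h.py <<'E'
C=(.552,.0515); YAW=[0.095]
def prof(c,z=.058,r0=.100,r1=.117,n=720):
    th=np.arange(n)*2*np.pi/n; r=np.linspace(r0,r1,18)
    X=C[0]+r[:,None]*np.cos(th);Y=C[1]+r[:,None]*np.sin(th)
    M=c["world_to_cam"];q=np.stack([X,Y,X*0+z,X*0+1],-1)@M.T
    u=(c["cx"]-c["fx"]*q[...,0]/q[...,2]).astype(np.float32);v=(c["cy"]+c["fy"]*q[...,1]/q[...,2]).astype(np.float32)
    return cv2.remap(c["image"],u,v,cv2.INTER_LINEAR)   # 18 x n x 3
def angle(c,ref=None):
    """world angle of mark; darkness of red channel vs the empty-ish reference"""
    p=prof(c)[...,2].astype(float).mean(0)
    d=-p if ref is None else ref-p
    k=np.r_[np.full(10,-1.),np.full(21,2.*20/21),np.full(10,-1.)]/40   # ~10 deg wide mark against neighbours
    s=np.real(np.fft.ifft(np.fft.fft(d)*np.conj(np.fft.fft(np.roll(np.r_[k,np.zeros(len(d)-41)],-20)))))
    i=int(np.argmax(s));a,b,e=s[i-1],s[i],s[(i+1)%720];sub=.5*(a-e)/(a-2*b+e)
    o=np.argsort(-s);j=next(x for x in o if abs((x-i+360)%720-360)>30)
    return (i+sub)*np.pi/360, s[i], s[j], j/2
E
python3 - <<'E'
from h import *
t=dict(np.load("top0.npz"));sd=dict(np.load("h1.npz"));s0=dict(np.load("side0.npz"))
for c in(t,s0,sd):
    a=angle(c);print(np.round(a,3), "spindle",(a[0]-np.pi-.095)%(2*np.pi))
# base corners
W=[]
for u,v in[(12,75),(540,28),(585,548),(65,597)]:
    p=(.55+(300-v)*.0005,.0497+(300-u)*.0005,.058);W.append(ray(t,*px(t,p),.024)[:2])
W=np.array(W);print(W.round(4),W.mean(0))
for i in range(4):
    d=W[(i+1)%4]-W[i];print(np.hypot(*d).round(4),np.degrees(np.arctan2(d[1],d[0])))
# pointer close-ups, both views, plane z=.066
ims=[cv2.resize(rect(c,.066,.438,.0405,.03,.0005),(400,400),interpolation=cv2.INTER_CUBIC) for c in(t,s0)]
cv2.imwrite("pics/ptr.png",np.hstack(ims))
E
```

```text
[  5.544 -12.613 -55.668 187.5  ] spindle 2.3074330608646716
[  3.356 -40.207 -41.862 318.   ] spindle 0.11953026364595118
[  4.419 -32.712 -36.691 274.   ] spindle 1.1823588547636328
[[ 0.6736  0.1982]
 [ 0.6977 -0.0725]
 [ 0.4312 -0.0955]
 [ 0.406   0.171 ]] [0.55211225 0.05029092]
0.2717 -84.91321461628243
0.2675 -175.05403345289585
0.2677 95.38312987405824
0.2689 5.797520102115313
```

View pics/ptr.png

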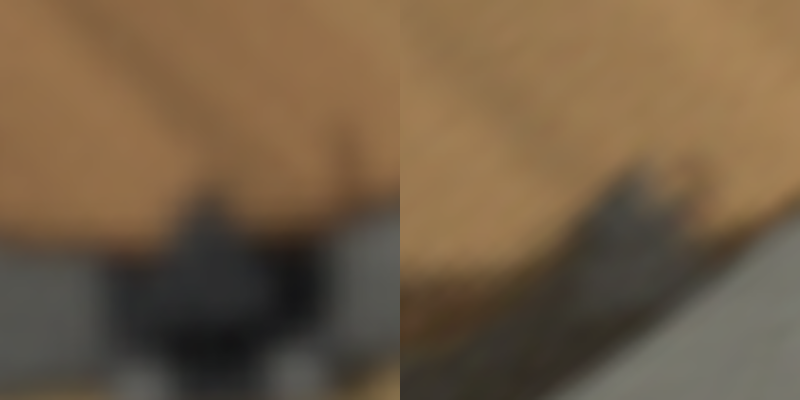

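Pointer close-up: from the top the tip is at (208, 185), which puts the pointer's bearing at 5.3–6° (180° + 5.5° from the axis). In the side view it is at (640, 155), a few mm off because of that camera's calibration. I'll track rotation from the lid pattern instead, since the side camera sees all of it.

```bash
cat >> h.py <<'E'
from scipy.optimize import minimize
CL=[.552,.0515]
def lidimg(c,cen,half=.064): return cv2.GaussianBlur(rect(c,.080,cen[0],cen[1],half,.0005).astype(np.float32).mean(2),(0,0),2)
def sym(c,x0=CL):
    def f(d):
        a=lidimg(c,(x0[0]+d[0]*.001,x0[1]+d[1]*.001),.045);return sum(-np.corrcoef(a.ravel(),np.rot90(a,k).ravel())[0,1] for k in(1,2))
    r=minimize(f,[0,0],method="Nelder-Mead",options=dict(initial_simplex=[[-3,-3],[4,0],[0,4]],xatol=.05,fatol=1e-5));return np.array(x0)+r.x*.001,r.fun
def polar(c,cen,n=720):
    a=lidimg(c,cen);m=a.shape[0]/2
    p=cv2.warpPolar(a,(100,n),(m-.5,m-.5),100,cv2.WARP_POLAR_LINEAR)  # rows=image angle (clockwise), cols=radius
    p=p[:,16:];return p-p.mean(0)
def rot(c,P0,cen):
    """anticlockwise rotation since P0 (best peak, and peaks mod 90deg)"""
    P=polar(c,cen);s=np.real(np.fft.ifft(np.fft.fft(P,axis=0)*np.conj(np.fft.fft(P0,axis=0)),axis=0).sum(1))
    s/=np.linalg.norm(P)*np.linalg.norm(P0)
    g=s.reshape(4,180).sum(0);i=int(np.argmax(g));a,b,e=g[i-1],g[i],g[(i+1)%180];sub=.5*(a-e)/(a-2*b+e)
    cand=[(-(i+sub+180*k)*np.pi/360)%(2*np.pi) for k in range(4)]
    return cand,[s[i+180*k] for k in range(4)]
E
python3 - <<'E'
from h import *
t=dict(np.load("top0.npz"));sd=dict(np.load("h1.npz"));s0=dict(np.load("side0.npz"))
print("top",sym(t));cs,_=sym(s0);print("side",cs,sym(sd))
P0=polar(s0,cs);r=rot(sd,P0,cs);print(np.round(r,3)); np.savez("P0.npz",P0=P0,cs=cs)
import h
d=cs-np.array(C)
for C2 in(C,tuple(cs)):
    h.C=C2
    for c in(s0,sd):print(C2,np.round(angle(c),3))
    p=prof(sd)[...,2].mean(0);print(p[::24].round().astype(int))
E
```

```text
top (array([0.55319155, 0.05162023]), np.float64(-1.9648535565184713))
side [0.55610287 0.04812256] (array([0.55585188, 0.04828359]), np.float64(-1.8229670332769894))
[[6.279 4.708 3.137 1.567]
 [0.928 0.862 0.884 0.826]]
(0.552, 0.0515) [  3.356 -40.207 -41.862 318.   ]
(0.552, 0.0515) [  4.419 -32.712 -36.691 274.   ]
[168 167 168 180 176 175 170 174 164 157 137 141 141 136 124 155 103 162
 146 132 130  80  89  83 100 127 126 126 148 148]
(np.float64(0.5561028705500066), np.float64(0.04812255781516432)) [  5.548 -34.172 -51.818 191.   ]
(np.float64(0.5561028705500066), np.float64(0.04812255781516432)) [  4.36  -33.048 -34.991 318.5  ]
[169 170 170 181 164 179 172 170 170 144 141 140 141 140 136 157 121 163
 147 140 123  80  90  96 110 126 121 125 157 144]
```

Emit:
{"fn": "carry_out", "kwargs": {"deltas": [[0.5,0,0,0,0,0,0],[0,0,0.8,0,0,0,0],[0,0,0,0,0,0,0],[0,0,0.1,0,0,0,0],[0,0,0.1,0,0,0,0],[0,0,0.1,0,0,0,0],[0,0,0,0,0,0,0],[0,0,0,0,0,0,0]]}}

```text
time: 3.63
tool_pos: [0.5205, -0.0438, 0.0643]
tool_rot: [-3.142, 0.0, 1.571]
contact_force: [-0.2, -0.5, -0.1]
opening: 0.0002
grip_force: 0.0
```

Run:
```python
from cell import robot
import numpy as np
s=robot.observe();print(s["time"],np.round(s["tool_pos"],4),np.round(s["contact_force"],2))
```

```text
3.6333 [ 0.5205 -0.0438  0.0643] [-0.19 -0.49 -0.13]
```

Emit:
{"fn": "carry_out", "kwargs": {"deltas": [[0,0,0.05,0,0,0,0],[0,0,0.05,0,0,0,0],[0,0,0.05,0,0,0,0],[0,0,0,0,0,0,0],[0,0,0,0,0,0,0],[0,0,0,0,0,0,0],[0,0,0,0,0,0,0],[0,0,0,0,0,0,0]]}}

```text
time: 4.3
tool_pos: [0.5205, -0.0437, 0.0629]
tool_rot: [3.141, 0.0, 1.571]
contact_force: [-0.0, 1.3, 0.4]
opening: 0.0007
grip_force: 0.0
```

Run:
```python
from cell import robot,cams
import numpy as np,cv2
for i in range(4):
    s=robot.observe();print(s["time"],np.round(s["tool_pos"],4),np.round(s["contact_force"],2),robot.nose_length)
    c=cams.read_camera("wrist")
d=c["depth"];print(d[d>0].min())
cv2.imwrite("pics/wr.png",c["image"])
```

```text
4.3 [ 0.5205 -0.0437  0.0629] [-0.03  1.26  0.4 ] 0.008
4.35 [ 0.5205 -0.0437  0.0629] [-0.23  0.51 -0.08] 0.008
4.4 [ 0.5205 -0.0437  0.0629] [ 0.21  0.03 -0.6 ] 0.008
4.45 [ 0.5205 -0.0437  0.0629] [ 0.45  0.16 -0.43] 0.008
0.052635312
```

View pics/wr.png

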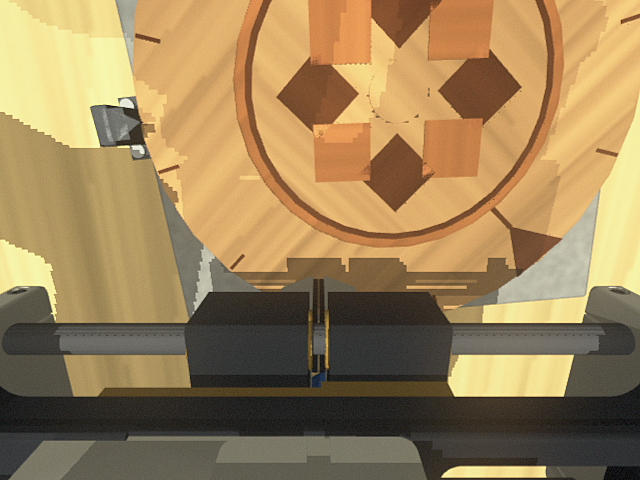

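The wrist view is sharp. It shows the pointer at (125, 123), the mark at (535, 245), and the finger over the rim near (320, 290), not touching yet.

Emit:
{"fn": "carry_out", "kwargs": {"deltas": [[0,0,0.05,0,0,0,0],[0,0,0.05,0,0,0,0],[0,0,0.05,0,0,0,0],[0,0,0.05,0,0,0,0],[0,0,0,0,0,0,0],[0,0,0,0,0,0,0],[0,0,0,0,0,0,0],[0,0,0,0,0,0,0]]}}

```text
time: 5.17
tool_pos: [0.5205, -0.0437, 0.061]
tool_rot: [3.141, 0.0, 1.571]
contact_force: [0.5, -0.3, -0.0]
opening: 0.0002
grip_force: 0.0
```

Run:
```python
from cell import robot,cams
import numpy as np,cv2
F=[]
for i in range(4):
    s=robot.observe();F.append(s["contact_force"]);c=cams.read_camera("wrist")
print(s["time"],np.round(s["tool_pos"],4),np.mean(F,0).round(2),s["joint_efforts"])
np.savez("w0.npz",**c)
```

```text
5.3167 [ 0.5205 -0.0437  0.0609] [ 0.56 -0.51 -0.08] [-6.19827620e-05 -4.60464048e+01 -1.87358683e+01  5.50005015e-02
  5.44525764e-02 -6.77647378e-06]
```

Run:
```python
from h import *
c=dict(np.load("w0.npz"));D=c["depth"]
def w(u,v):
    d=D[v,u];M=c["world_to_cam"];q=np.array([(u-c["cx"])/c["fx"]*d,-(v-c["cy"])/c["fy"]*d,-d]);return (M[:3,:3].T@(q-M[:3,3])).round(4)
for n,u,v in[("disc",270,250),("disc",200,100),("disc",480,250),("lid",400,100),("base",590,240),("ptr",122,123),("shadow",390,282),("finger",315,285),("f",318,300),("f",250,295),("f",250,340),("f",320,350),("disc470,290",470,290)]:print(n,w(u,v),D[v,u])
print("tip proj",px(c,(.5205,-.0437,.058)),px(c,(.5205,-.0437,.053)), px(c,(.5525,.0516,.058)))
print(np.round(np.linalg.inv(c["world_to_cam"]),3))
```

```text
disc [ 0.495  -0.0235  0.0579] 0.182139
disc [0.465  0.0504 0.0572] 0.16164246
disc [ 0.6057 -0.0233  0.0582] 0.18172975
lid [0.5532 0.0482 0.082 ] 0.13842468
base [ 0.6909 -0.0283  0.0236] 0.21628152
ptr [0.4335 0.0398 0.0698] 0.15264332
shadow [ 0.5593 -0.0415  0.0586] 0.1865902
finger [ 0.5189 -0.0336  0.0798] 0.16406822
f [ 0.5204 -0.0404  0.082 ] 0.16394447
f [ 0.5018 -0.0071  0.1449] 0.09407975
f [ 0.5049 -0.01    0.162 ] 0.078578524
f [ 0.5209 -0.0168  0.156 ] 0.086236
disc470,290 [ 0.6038 -0.0467  0.0574] 0.18926409
tip proj [318.27957836 285.29201573] [318.27879992 281.55417693] [387.17328617  97.23118549]
[[ 1.    -0.001  0.     0.52 ]
 [ 0.001  0.958  0.287  0.035]
 [-0.    -0.287  0.958  0.231]
 [ 0.     0.     0.     1.   ]]
```

Run:
```python
from h import *
c=dict(np.load("w0.npz"));D=c["depth"]
def w(u,v):
    d=D[v,u];M=c["world_to_cam"];q=np.array([(u-c["cx"])/c["fx"]*d,-(v-c["cy"])/c["fy"]*d,-d]);return (M[:3,:3].T@(q-M[:3,3])).round(4)
for u in(300,312,318,330,345):
    print(u,[(v,*w(u,v)) for v in range(258,292,4)])
cv2.imwrite("pics/tip.png",cv2.resize(c["image"][230:330,240:400],(800,500),interpolation=cv2.INTER_CUBIC))
```

```text
300 [(258, np.float64(0.5107), np.float64(-0.0283), np.float64(0.057)), (262, np.float64(0.5107), np.float64(-0.0305), np.float64(0.0572)), (266, np.float64(0.5107), np.float64(-0.0323), np.float64(0.0585)), (270, np.float64(0.5106), np.float64(-0.0351), np.float64(0.0571)), (274, np.float64(0.5106), np.float64(-0.0373), np.float64(0.0574)), (278, np.float64(0.5106), np.float64(-0.0397), np.float64(0.0573)), (282, np.float64(0.5119), np.float64(-0.0318), np.float64(0.0805)), (286, np.float64(0.512), np.float64(-0.0321), np.float64(0.0842)), (290, np.float64(0.5123), np.float64(-0.032), np.float64(0.0888))]
312 [(258, np.float64(0.5172), np.float64(-0.0278), np.float64(0.0584)), (262, np.float64(0.5171), np.float64(-0.0304), np.float64(0.0575)), (266, np.float64(0.5171), np.float64(-0.0328), np.float64(0.0571)), (270, np.float64(0.5171), np.float64(-0.035), np.float64(0.0574)), (274, np.float64(0.5171), np.float64(-0.0373), np.float64(0.0574)), (278, np.float64(0.5174), np.float64(-0.0317), np.float64(0.076)), (282, np.float64(0.5175), np.float64(-0.0323), np.float64(0.0794)), (286, n
[... 1272 characters left out ...]
p.float64(0.0828)), (290, np.float64(0.5258), np.float64(-0.0321), np.float64(0.0885))]
345 [(258, np.float64(0.5347), np.float64(-0.0279), np.float64(0.0579)), (262, np.float64(0.5348), np.float64(-0.0302), np.float64(0.0578)), (266, np.float64(0.5348), np.float64(-0.0325), np.float64(0.0578)), (270, np.float64(0.5349), np.float64(-0.0352), np.float64(0.0569)), (274, np.float64(0.5349), np.float64(-0.037), np.float64(0.0581)), (278, np.float64(0.535), np.float64(-0.0397), np.float64(0.0574)), (282, np.float64(0.5351), np.float64(-0.042), np.float64(0.0574)), (286, np.float64(0.5328), np.float64(-0.0319), np.float64(0.0848)), (290, np.float64(0.5325), np.float64(-0.0319), np.float64(0.089))]
```

View pics/tip.png

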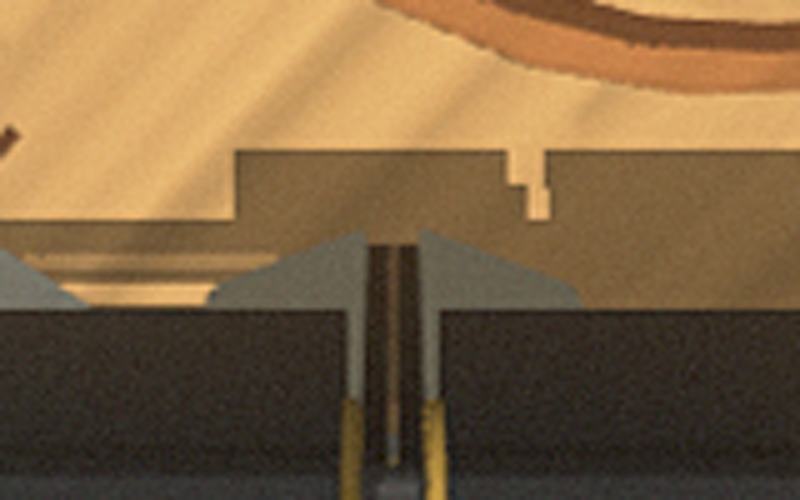

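The depth data puts the fingertip bottom at about z = 0.073. That leaves roughly 15 mm of clearance, so I'll keep descending and watch the force.

Emit:
{"fn": "carry_out", "kwargs": {"deltas": [[0,0,0.2,0,0,0,0],[0,0,0.2,0,0,0,0],[0,0,0.2,0,0,0,0],[0,0,0.1,0,0,0,0],[0,0,0.1,0,0,0,0],[0,0,0.1,0,0,0,0],[0,0,0.1,0,0,0,0],[0,0,0,0,0,0,0]]}}

```text
time: 6.03
tool_pos: [0.5204, -0.0437, 0.0507]
tool_rot: [-3.141, 0.0, 1.571]
contact_force: [-0.9, 0.9, -0.3]
opening: 0.0002
grip_force: 0.0
```

```bash
cat > tip.py <<'E'
from cell import robot,cams
from h import *
F=[]
for i in range(3):
    s=robot.observe();F.append(s["contact_force"]);c=cams.read_camera("wrist")
print(s["time"],np.round(s["tool_pos"],4),np.mean(F,0).round(2))
np.savez("w1.npz",**c);D=c["depth"]
def w(u,v):
    d=D[v,u];M=c["world_to_cam"];q=np.array([(u-c["cx"])/c["fx"]*d,-(v-c["cy"])/c["fy"]*d,-d]);return (M[:3,:3].T@(q-M[:3,3])).round(4)
for v in range(264,296,2): print(v,w(312,v).tolist(),w(327,v).tolist())
E
python3 tip.py
```

```text
6.1333 [ 0.5205 -0.0437  0.0509] [ 0.06  0.23 -0.09]
264 [0.5173, -0.0279, 0.0568] [0.5249, -0.0279, 0.0569]
266 [0.5173, -0.0287, 0.0577] [0.5249, -0.0293, 0.0561]
268 [0.5173, -0.0298, 0.0575] [0.5249, -0.0301, 0.0567]
270 [0.5173, -0.0311, 0.0572] [0.5249, -0.0307, 0.058]
272 [0.5173, -0.032, 0.0575] [0.5249, -0.0318, 0.0579]
274 [0.5173, -0.033, 0.0578] [0.5249, -0.0331, 0.0575]
276 [0.5174, -0.0322, 0.0623] [0.5249, -0.0342, 0.0575]
278 [0.5174, -0.0322, 0.0647] [0.5247, -0.032, 0.0651]
280 [0.5175, -0.0322, 0.0672] [0.5247, -0.0319, 0.0678]
282 [0.5175, -0.0321, 0.0699] [0.5246, -0.0317, 0.0706]
284 [0.5175, -0.0319, 0.0725] [0.5246, -0.0323, 0.0715]
286 [0.5176, -0.0322, 0.0741] [0.5245, -0.0319, 0.0747]
288 [0.5176, -0.0322, 0.0761] [0.5245, -0.0325, 0.0757]
290 [0.5176, -0.0329, 0.0769] [0.5244, -0.0321, 0.0786]
292 [0.5177, -0.0318, 0.0812] [0.5243, -0.032, 0.0809]
294 [0.5177, -0.0322, 0.0825] [0.5243, -0.0321, 0.0827]
```

Emit:
{"fn": "carry_out", "kwargs": {"deltas": [[0,0,0.1,0,0,0,0],[0,0,0.1,0,0,0,0],[0,0,0.1,0,0,0,0],[0,0,0.05,0,0,0,0],[0,0,0.05,0,0,0,0],[0,0,0,0,0,0,0],[0,0,0,0,0,0,0],[0,0,0,0,0,0,0]]}}

```text
time: 6.85
tool_pos: [0.5205, -0.0437, 0.0469]
tool_rot: [3.142, 0.0, 1.571]
contact_force: [-0.9, 0.8, 0.5]
opening: 0.0003
grip_force: 0.0
```

```bash
python3 tip.py | head -12
```

```text
6.95 [ 0.5205 -0.0437  0.047 ] [-0.51  0.5   0.41]
264 [0.5174, -0.0263, 0.0572] [0.5248, -0.0263, 0.0571]
266 [0.5174, -0.0271, 0.0578] [0.5248, -0.0277, 0.0563]
268 [0.5174, -0.0282, 0.0576] [0.5248, -0.0283, 0.0575]
270 [0.5174, -0.0291, 0.0581] [0.5248, -0.0293, 0.0576]
272 [0.5174, -0.0307, 0.0568] [0.5248, -0.0304, 0.0574]
274 [0.5174, -0.0314, 0.0577] [0.5248, -0.0315, 0.0574]
276 [0.5174, -0.0321, 0.0585] [0.5249, -0.0325, 0.0575]
278 [0.5174, -0.0328, 0.0594] [0.5248, -0.0321, 0.0611]
280 [0.5175, -0.0321, 0.0635] [0.5247, -0.0321, 0.0634]
282 [0.5175, -0.0318, 0.0665] [0.5246, -0.0322, 0.0657]
284 [0.5176, -0.0321, 0.0681] [0.5246, -0.0322, 0.0678]
```

Emit:
{"fn": "carry_out", "kwargs": {"deltas": [[0,0,0.05,0,0,0,0],[0,0,0.05,0,0,0,0],[0,0,0,0,0,0,0],[0,0,0,0,0,0,0],[0,0,0,0,0,0,0],[0,0,0,0,0,0,0],[0,0,0,0,0,0,0],[0,0,0,0,0,0,0]]}}

```text
time: 7.67
tool_pos: [0.5206, -0.0438, 0.046]
tool_rot: [3.141, 0.0, 1.571]
contact_force: [0.1, -0.2, 2.4]
opening: 0.0002
grip_force: 0.9
```

```bash
python3 tip.py | head -1
```

```text
7.7667 [ 0.5206 -0.0437  0.046 ] [ 0.59 -0.22  2.09]
```

Emit:
{"fn": "carry_out", "kwargs": {"deltas": [[0,0,0.1,0,0,0,0],[0,0.6,0,0,0,0,0],[0,1.2,0,0,0,0,0],[0,1.7,0,0,0,0,0],[0,1.7,0,0,0,0,0],[0,1.7,-0.5,0,0,0,0],[0,1.0,-1.5,0,0,0,0],[0,0,-1.5,0,0,0,0]]}}

```text
time: 8.48
tool_pos: [0.6007, -0.0437, 0.0794]
tool_rot: [-3.141, -0.0, 1.571]
contact_force: [-1.0, 0.6, 0.4]
opening: 0.0005
grip_force: 0.0
```

```bash
cat > track.py <<'E'
from cell import robot,cams
from h import *
import h,sys,json,os
Z=np.load("P0.npz");P0,cs=Z["P0"],Z["cs"];h.C=tuple(cs)
S0=2.300
log=json.load(open("log.json")) if os.path.exists("log.json") else []
n=int(sys.argv[1]) if len(sys.argv)>1 else 6
for i in range(n):
    s=robot.observe();c=cams.read_camera("side");cand,sc=rot(c,P0,cs)
    m=(angle(c)[0]-np.pi-.102)%(2*np.pi)
    log.append([s["time"],(cand[0]+S0)%(np.pi/2),m,(cand[int(np.argmax(sc))]+S0)%(2*np.pi)])
json.dump(log,open("log.json","w"));np.savez("last.npz",**c)
print(s["time"],np.round(s["tool_pos"],4),np.round(s["contact_force"],1))
for l in log[-n:]:print(np.round(l,3))
E
python3 track.py 6
```

```text
Traceback (most recent call last):
  File "track.py", line 12, in <module>
    json.dump(log,open("log.json","w"));np.savez("last.npz",**c)
    ~~~~~~~~~^^^^^^^^^^^^^^^^^^^^^^^^^^
TypeError: Object of type float32 is not JSON serializable
```

```bash
rm log.json; sed -i 's/log.append(\[\(.*\)\])$/log.append([float(x) for x in [\1]])/' track.py; grep -n append track.py; python3 track.py 8
```

```text
11:    log.append([float(x) for x in [s["time"],(cand[0]+S0)%(np.pi/2),m,(cand[int(np.argmax(sc))]+S0)%(2*np.pi)]])
9.1333 [ 0.5993 -0.0438  0.0797] [0.4 0.  0.7]
[8.783 0.752 0.099 2.323]
[8.833 0.851 0.094 2.422]
[8.883 0.947 4.092 2.518]
[8.933 1.045 0.08  4.187]
[8.983 1.142 0.091 4.284]
[9.033 1.236 0.1   4.378]
[9.083 1.328 4.471 4.47 ]
[9.133 1.423 4.562 4.565]
```

Emit:
{"fn": "carry_out", "kwargs": {"deltas": [[0,-1.7,0,0,0,0,0],[0,-1.8,0,0,0,0,0],[0,-1.8,0.5,0,0,0,0],[0,-1.7,0.6,0,0,0,0],[0,0,0.6,0,0,0,0],[0,0,0.5,0,0,0,0],[0,0,0.3,0,0,0,0],[0,0,0,0,0,0,0]]}}

```text
time: 9.85
tool_pos: [0.5302, -0.0438, 0.0543]
tool_rot: [-3.141, 0.0, 1.571]
contact_force: [-0.1, 0.7, -0.8]
opening: 0.0004
grip_force: 0.0
```

```bash
python3 track.py 8
```

```text
10.2 [ 0.5298 -0.0437  0.055 ] [-0.8 -0.  -0.9]
[9.85  1.165 5.861 5.877]
[9.9   1.253 5.954 5.965]
[9.95  1.343 6.033 6.056]
[10.     1.431  6.11   6.143]
[10.05   1.519  6.209  6.232]
[10.1    0.035  0.019  0.035]
[10.15   0.12   0.091  1.691]
[10.2    0.207  0.193  1.778]
```

Emit:
{"fn": "carry_out", "kwargs": {"deltas": [[0,0,0,0,0,0,0],[0,0,0,0,0,0,0],[0,0,0,0,0,0,0],[0,0,0,0,0,0,0],[0,0,0,0,0,0,0],[0,0,0,0,0,0,0],[0,0,0,0,0,0,0],[0,0,0.45,0,0,0,0]]}}

```text
time: 10.92
tool_pos: [0.53, -0.0438, 0.0509]
tool_rot: [3.14, 0.0, 1.571]
contact_force: [-0.4, 0.6, -0.7]
opening: 0.0006
grip_force: 0.0
```

```bash
sed -i 's/^    log.append/    print(round(s["time"],4),np.round(s["tool_pos"][2],5));log.append/' track.py; python3 track.py 7
```

```text
10.9167 0.05093
10.9667 0.04968
11.0167 0.04973
11.0667 0.04996
11.1167 0.05014
11.1667 0.05027
11.2167 0.05037
11.2167 [ 0.5295 -0.0437  0.0504] [ 0.8 -0.4 -0.6]
[10.917  1.416  1.17   1.416]
[10.967  1.498  1.137  1.498]
[1.1017e+01 6.0000e-03 1.5860e+00 1.5770e+00]
[11.067  0.084  1.656  1.655]
[11.117  0.166  1.712  1.736]
[11.167  0.247  1.795  1.818]
[11.217  0.323  1.144  1.894]
```

```bash
cat > fit.py <<'E'
import json,numpy as np
from scipy.integrate import solve_ivp
from scipy.optimize import least_squares
L=np.array(json.load(open("log.json")))
t,q=L[:,0],L[:,1]
# unwrap mod 90deg with predicted anchors
th=np.empty(len(t));th[0]=2*np.pi*0+q[0]+np.round((3.9-q[0])/(np.pi/2))*np.pi/2
w=1.92
for i in range(1,len(t)):
    dt=t[i]-t[i-1];p=th[i-1]+w*dt-.07*dt*dt;th[i]=q[i]+np.round((p-q[i])/(np.pi/2))*np.pi/2
    if t[i]-t[0]>.3 and i>5:w=np.polyfit(t[max(0,i-6):i+1],th[max(0,i-6):i+1],1)[0]
def mod(p,tt):
    # dw/dt=-k(.09+.045w): analytic
    th0,w0,k=p;b=.045*k;x=tt-t[0];A=w0+2
    return th0+A*(1-np.exp(-b*x))/b-2*x
r=least_squares(lambda p:mod(p,t)-th,[th[0],1.92,.85],loss="soft_l1",f_scale=.01)
p=r.x;print("fit",p.round(4),"rms",np.std(mod(p,t)-th).round(4),"last res",(mod(p,t)-th)[-6:].round(3))
b=.045*p[2];W=lambda tt:(p[1]+2)*np.exp(-b*(tt-t[0]))-2
print("last t",t[-1],"theta",mod(p,t[-1]),"w",W(t[-1]),"stop t",t[0]+np.log((p[1]+2)/2)/b,"stop th/2pi",mod(p,t[0]+np.log((p[1]+2)/2)/b)/2/np.pi)
from scipy.optimize import brentq
for n in(2,3):
    try:
        f=lambda o:brentq(lambda x:mod(p,x)-(2*np.pi*n-o),t[0],t[0]+np.log((p[1]+2)/2)/b)
        print(n,"pass t",f(0),"w",W(f(0)),"row start (0.07s+0.018rad)",f(.018)-.07)
    except Exception as e:print(n,e)
E
python3 track.py 24 | tail -4; python3 fit.py
```

```text
[12.267  0.353  3.507  1.923]
[12.317  0.424  3.582  1.995]
[12.367  0.495  3.655  2.065]
[12.417  0.568  3.726  2.139]
fit [3.8974 1.9327 0.8284] rms 0.0026 last res [-0.002  0.001  0.     0.002  0.003  0.002]
last t 12.4167 theta 9.994389179421727 w 1.4345890248398518 stop t 26.923358825764318 stop th/2pi 3.0982174996713048
2 pass t 14.376885682498383 w 1.192580135510342 row start (0.07s+0.018rad) 14.29180370858753
3 pass t 22.954831973092052 w 0.318865261800918 row start (0.07s+0.018rad) 22.828807518648098
```

```bash
python3 track.py 22 | tail -2; python3 fit.py
cat >> fit.py <<'E'
def m2(p,tt):
    x=tt-t[0];b=p[2];return p[0]+(p[1]+p[3])*(1-np.exp(-b*x))/b-p[3]*x
r2=least_squares(lambda p:m2(p,t)-th,[p[0],p[1],b,2.],loss="soft_l1",f_scale=.01);J=np.linalg.inv(r2.jac.T@r2.jac)*np.var(r2.fun)
print("free",r2.x.round(3),np.sqrt(np.diag(J)).round(3))
E
python3 fit.py | tail -1
```

```text
[13.467  0.44   5.148  2.011]
[13.517  0.504  5.211  5.217]
fit [3.8987 1.9293 0.8162] rms 0.003 last res [-0.003 -0.    -0.     0.     0.003  0.004]
last t 13.5167 theta 11.503745120602183 w 1.3022454651541202 stop t 27.169895416641136 stop th/2pi 3.127993734673301
2 pass t 14.365932741571509 w 1.200835925811842 row start (0.07s+0.018rad) 14.280954167570062
3 pass t 22.620830951513593 w 0.36369372495121377 row start (0.07s+0.018rad) 22.50162787297149
free [3.897 1.936 0.058 0.697] [0.001 0.003 0.008 0.309]
```

Emit:
{"fn": "carry_out", "kwargs": {"deltas": [[0,0,0,0,0,0,0],[0,0,0,0,0,0,0],[0,0,0,0,0,0,0],[0,0,0,0,0,0,0],[0,0,0,0,0,0,0],[0,0,0,0,0,0,0],[0,0,0,0,0,0,0],[0,0,0,0,0,0,0]]}}

```text
time: 14.23
tool_pos: [0.5295, -0.0437, 0.0504]
tool_rot: [3.142, 0.0, 1.571]
contact_force: [0.9, 0.6, -0.1]
opening: 0.0004
grip_force: 0.0
```

Emit:
{"fn": "carry_out", "kwargs": {"deltas": [[0,0,0,0,0,0,0],[0,0,0,0,0,0,0],[0,0,0,0,0,0,0],[0,0,0,0,0,0,0],[0,0,0,0,0,0,0],[0,0,0,0,0,0,0],[0,0,0,0,0,0,0],[0,0,0,0,0,0,0]]}}

```text
time: 14.9
tool_pos: [0.5295, -0.0437, 0.0504]
tool_rot: [3.142, 0.0, 1.571]
contact_force: [-0.0, -0.1, -0.0]
opening: 0.0001
grip_force: 0.0
```

Emit:
{"fn": "carry_out", "kwargs": {"deltas": [[0,0,0,0,0,0,0],[0,0,0,0,0,0,0],[0,0,0,0,0,0,0],[0,0,0,0,0,0,0],[0,0,0,0,0,0,0],[0,0,0,0,0,0,0],[0,0,0,0,0,0,0],[0,0,0,0,0,0,0]]}}

```text
time: 15.57
tool_pos: [0.5295, -0.0437, 0.0504]
tool_rot: [3.142, 0.0, 1.571]
contact_force: [0.5, 0.3, -0.1]
opening: 0.0004
grip_force: 0.0
```

```bash
python3 track.py 10 | tail -4; python3 fit.py
```

```text
[15.867  0.117  1.674  1.687]
[15.917  0.166  1.153  1.737]
[15.967  0.219  1.772  1.789]
[16.017  0.269  1.811  1.839]
fit [3.9006 1.9261 0.8078] rms 0.0031 last res [-0.002 -0.002 -0.002 -0.    -0.001  0.   ]
last t 16.0167 theta 14.405974578318919 w 1.0183080131883115 stop t 27.337590534096446 stop th/2pi 3.1474156944816145
2 pass t 14.360891033246604 w 1.2055707922088064 row start (0.07s+0.018rad) 14.275971106956536
3 pass t 22.439684037628012 w 0.3897796491300043 row start (0.07s+0.018rad) 22.323739474517236
free [3.898 1.932 0.046 1.284] [0.001 0.002 0.002 0.13 ]
```

Emit:
{"fn": "carry_out", "kwargs": {"deltas": [[0,0,0,0,0,0,0],[0,0,0,0,0,0,0],[0,0,0,0,0,0,0],[0,0,0,0,0,0,0],[0,0,0,0,0,0,0],[0,0,0,0,0,0,0],[0,0,0,0,0,0,0],[0,0,0,0,0,0,0]]}}

```text
time: 16.73
tool_pos: [0.5295, -0.0437, 0.0504]
tool_rot: [3.142, 0.0, 1.571]
contact_force: [0.7, -0.9, 0.3]
opening: 0.0008
grip_force: 0.0
```

Emit:
{"fn": "carry_out", "kwargs": {"deltas": [[0,0,0,0,0,0,0],[0,0,0,0,0,0,0],[0,0,0,0,0,0,0],[0,0,0,0,0,0,0],[0,0,0,0,0,0,0],[0,0,0,0,0,0,0],[0,0,0,0,0,0,0],[0,0,0,0,0,0,0]]}}

```text
time: 17.4
tool_pos: [0.5295, -0.0437, 0.0504]
tool_rot: [3.142, 0.0, 1.571]
contact_force: [-0.0, -0.6, -0.1]
opening: 0.0006
grip_force: 0.0
```

Emit:
{"fn": "carry_out", "kwargs": {"deltas": [[0,0,0,0,0,0,0],[0,0,0,0,0,0,0],[0,0,0,0,0,0,0],[0,0,0,0,0,0,0],[0,0,0,0,0,0,0],[0,0,0,0,0,0,0],[0,0,0,0,0,0,0],[0,0,0,0,0,0,0]]}}

```text
time: 18.07
tool_pos: [0.5295, -0.0437, 0.0504]
tool_rot: [3.142, 0.0, 1.571]
contact_force: [0.3, 0.6, 0.0]
opening: 0.0006
grip_force: 0.0
```

Emit:
{"fn": "carry_out", "kwargs": {"deltas": [[0,0,0,0,0,0,0],[0,0,0,0,0,0,0],[0,0,0,0,0,0,0],[0,0,0,0,0,0,0],[0,0,0,0,0,0,0],[0,0,0,0,0,0,0],[0,0,0,0,0,0,0],[0,0,0,0,0,0,0]]}}

```text
time: 18.73
tool_pos: [0.5295, -0.0437, 0.0504]
tool_rot: [3.142, 0.0, 1.571]
contact_force: [-0.3, 0.2, -0.0]
opening: 0.0004
grip_force: 0.0
```

```bash
python3 track.py 10 | tail -4; python3 fit.py
```

```text
[19.033  1.317  4.459  1.317]
[19.083  1.353  4.495  1.353]
[19.133  1.387  4.531  1.387]
[19.183  1.428  4.566  1.428]
fit [3.9047 1.922  0.8   ] rms 0.0043 last res [-0.001 -0.002 -0.003 -0.004 -0.002 -0.008]
last t 19.1833 theta 17.12788289367795 w 0.6971695625185896 stop t 27.490448027886526 stop th/2pi 3.1639225069735475
2 pass t 14.35909536989215 w 1.2087240068642604 row start (0.07s+0.018rad) 14.274214216328255
3 pass t 22.30790369715375 w 0.41021939928484663 row start (0.07s+0.018rad) 22.194226596581075
free [3.898 1.931 0.044 1.426] [0.001 0.001 0.001 0.042]
```

Emit:
{"fn": "carry_out", "kwargs": {"deltas": [[0,0,0,0,0,0,0],[0,0,0,0,0,0,0],[0,0,0,0,0,0,0],[0,0,0,0,0,0,0],[0,0,0,0,0,0,0],[0,0,0,0,0,0,0],[0,0,0,0,0,0,0],[0,0,0,0,0,0,0]]}}

```text
time: 19.9
tool_pos: [0.5295, -0.0437, 0.0504]
tool_rot: [3.142, 0.0, 1.571]
contact_force: [0.7, 0.3, -0.3]
opening: 0.0004
grip_force: 0.0
```

Emit:
{"fn": "carry_out", "kwargs": {"deltas": [[0,0,0,0,0,0,0],[0,0,0,0,0,0,0],[0,0,0,0,0,0,0],[0,0,0,0,0,0,0],[0,0,0,0,0,0,0],[0,0,0,0,0,0,0],[0,0,0,0,0,0,0],[0,0,0,0,0,0,0]]}}

```text
time: 20.57
tool_pos: [0.5295, -0.0437, 0.0504]
tool_rot: [-3.142, 0.0, 1.571]
contact_force: [-0.6, 0.1, 0.2]
opening: 0.0006
grip_force: 0.0
```

Emit:
{"fn": "carry_out", "kwargs": {"deltas": [[0,0,0,0,0,0,0],[0,0,0,0,0,0,0],[0,0,0,0,0,0,0],[0,0,0,0,0,0,0],[0,0,0,0,0,0,0],[0,0,0,0,0,0,0],[0,0,0,0,0,0,0],[0,0,0,0,0,0,0]]}}

```text
time: 21.23
tool_pos: [0.5295, -0.0437, 0.0504]
tool_rot: [3.142, 0.0, 1.571]
contact_force: [0.3, -0.4, -0.1]
opening: 0.0005
grip_force: 0.0
```

```bash
cat >> fit.py <<'E'
g=r2.x;f=lambda o:brentq(lambda x:m2(g,x)-(6*np.pi-o),t[0],t[-1]+3)
print("free res",(m2(g,t)-th)[-6:].round(3),"theta",m2(g,t[-1]),"pass",f(0),"rowstart",f(.004)-.07,"now",t[-1]+.05, "rows ahead",(f(.004)-.07-t[-1]-.05)*12)
tt=t[-6:];a,bb=np.polyfit(tt-tt[-1],th[-6:],1);print("local w",a,"theta",bb)
E
python3 track.py 7 | tail -4; python3 fit.py
```

```text
[21.383  1.193  5.891  5.905]
[21.433  1.22   5.917  5.932]
[21.483  1.242  5.943  5.955]
[21.533  1.271  5.97   5.983]
fit [3.9111 1.9176 0.794 ] rms 0.0074 last res [-0.016 -0.012 -0.014 -0.016 -0.015 -0.018]
last t 21.5333 theta 18.531004777912933 w 0.4841448552042107 stop t 27.600448111215716 stop th/2pi 3.1746113681112202
2 pass t 14.360135140323335 w 1.2098626084866897 row start (0.07s+0.018rad) 14.27526789636056
3 pass t 22.236176112832922 w 0.4225349003860219 row start (0.07s+0.018rad) 22.123760449943767
free [3.898 1.932 0.044 1.387] [0.001 0.001 0.    0.02 ]
free res [-0.002  0.002  0.    -0.001  0.002 -0.001] theta 18.548075734356235 pass 22.16934216869411 rowstart 22.090419166736318 now 21.5833 rows ahead 6.0854300008358075
local w 0.5087111336844365 theta 18.54828301099055
```

Emit:
{"fn": "carry_out", "kwargs": {"deltas": [[0,0,0,0,0,0,0],[0,0,0,0,0,0,0],[0,0,0,0,0,0,0],[0,0,0,0,0,0,0],[0,0,0,0,0,0,0],[0,0,0,0,0,0,0],[0,0,0.55,0,0,0,0],[0,0,0.1,0,0,0,0]]}}

```text
time: 22.25
tool_pos: [0.532, -0.0443, 0.0458]
tool_rot: [3.135, 0.002, 1.571]
contact_force: [-0.9, -0.1, 22.2]
opening: 0.0002
grip_force: 11.2
```

```bash
python3 track.py 5|tail -6
python3 - <<'E'
from cell import cams
import cv2,numpy as np
c=cams.read_camera("wrist");np.savez("w2.npz",**c);cv2.imwrite("pics/w2.png",c["image"])
E
```

```text
22.45 [ 0.5316 -0.0442  0.0459] [-0.3  0.3 14.4]
[2.225e+01 2.200e-02 1.000e-02 2.200e-02]
[2.23e+01 2.50e-02 1.10e-02 2.50e-02]
[2.235e+01 2.100e-02 9.000e-03 2.100e-02]
[2.24e+01 2.00e-02 7.00e-03 2.00e-02]
[2.245e+01 1.900e-02 7.000e-03 1.900e-02]
```

View pics/w2.png

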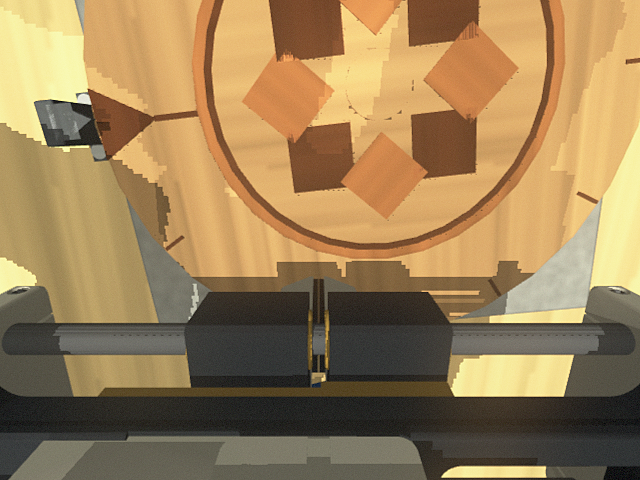

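Wrist view: the pointer tip at (92, 122) stands over the mark, whose triangle runs from (90, 90) and (107, 160) to its apex at (155, 120). Before lifting I'll check the sideways load, so that letting go doesn't nudge the disc.

```bash
python3 - <<'E'
from cell import robot,cams
import numpy as np
F=[];X=[]
for i in range(8):
    s=robot.observe();F.append(s["contact_force"]);X.append(s["tool_pos"]);cams.read_camera("wrist")
print(np.mean(F,0).round(2),np.round(X[0],5),np.round(X[-1],5),s["torque"],s["tool_rot"])
E
python3 track.py 2|tail -2
```

```text
[ 0.05 -0.03 14.37] [ 0.53159 -0.04419  0.04585] [ 0.53156 -0.04418  0.04587] [ 0.01823662 -0.03581621  0.02648691] [3.13626209e+00 1.31443189e-03 1.57090555e+00]
[2.295e+01 1.900e-02 5.000e-03 1.900e-02]
[2.3e+01 1.8e-02 6.0e-03 1.8e-02]
```

Emit:
{"fn": "carry_out", "kwargs": {"deltas": [[0,0.013,-0.015,0,0,0,0],[0,0.013,-0.015,0,0,0,0],[0,0.013,-0.015,0,0,0,0],[0,0.013,-0.015,0,0,0,0],[0,0.013,-0.015,0,0,0,0],[0,0.013,-0.015,0,0,0,0],[0,0.013,-0.015,0,0,0,0],[0,0.013,-0.015,0,0,0,0]]}}

```text
time: 23.72
tool_pos: [0.5315, -0.0442, 0.0459]
tool_rot: [3.139, 0.001, 1.571]
contact_force: [0.4, -0.6, 7.7]
opening: 0.0007
grip_force: 3.4
```

```bash
python3 track.py 3|tail -4
```

```text
23.8167 [ 0.5315 -0.0442  0.0459] [-1.  -0.5  7.6]
[2.3717e+01 1.7000e-02 6.0000e-03 1.7000e-02]
[2.3767e+01 1.9000e-02 5.0000e-03 1.9000e-02]
[2.3817e+01 1.8000e-02 5.0000e-03 1.8000e-02]
```

Compensation is working, with the disc unmoved and the load down to 7.7 N. I'll continue, then lift gently away.

Emit:
{"fn": "carry_out", "kwargs": {"deltas": [[0,0.013,-0.015,0,0,0,0],[0,0.013,-0.015,0,0,0,0],[0,0.013,-0.015,0,0,0,0],[0,0.013,-0.015,0,0,0,0],[0,0.013,-0.015,0,0,0,0],[0,0.013,-0.015,0,0,0,0],[0,0.013,-0.015,0,0,0,0],[0,0.0,0,0,0,0,0]]}}

```text
time: 24.53
tool_pos: [0.5313, -0.0438, 0.046]
tool_rot: [-3.141, 0.0, 1.571]
contact_force: [-0.8, -3.2, 1.7]
opening: 0.0004
grip_force: 1.3
```

Emit:
{"fn": "carry_out", "kwargs": {"deltas": [[0,0,-0.015,0,0,0,0],[0,0,-0.015,0,0,0,0],[0,0,-0.015,0,0,0,0],[0,0,-0.02,0,0,0,0],[0,0,-0.02,0,0,0,0],[0,0,-0.05,0,0,0,0],[0,0,-0.1,0,0,0,0],[0,0,-0.2,0,0,0,0]]}}

```text
time: 25.2
tool_pos: [0.5313, -0.0437, 0.0505]
tool_rot: [-3.141, -0.0, 1.571]
contact_force: [0.3, 0.2, -0.2]
opening: 0.0003
grip_force: 0.0
```

Emit:
{"fn": "carry_out", "kwargs": {"deltas": [[0,0,-0.5,0,0,0,0],[0,0,-1,0,0,0,0],[0,0,-1.5,0,0,0,0],[0,0,-1.5,0,0,0,0],[0,0,-1.5,0,0,0,0],[0,0,-1,0,0,0,0],[0,0,-0.5,0,0,0,0],[0,0,0,0,0,0,0]]}}

```text
time: 25.87
tool_pos: [0.5322, -0.0438, 0.127]
tool_rot: [3.139, 0.001, 1.571]
contact_force: [1.0, 0.8, 0.2]
opening: 0.0011
grip_force: 0.0
```

```bash
python3 track.py 6|tail -7
python3 - <<'E'
from cell import cams
import cv2,numpy as np
c=cams.read_camera("wrist");cv2.imwrite("pics/w3.png",c["image"])
E
```

```text
26.1167 [ 0.5309 -0.0436  0.1247] [-0.1  0.3 -0.4]
[25.867  1.57   6.278  6.282]
[25.917  1.57   6.277  6.283]
[25.967  1.571  6.277  6.283]
[26.017  1.571  6.278  6.283]
[26.067  1.57   6.278  6.283]
[26.117  0.     6.278  0.   ]
```

View pics/w3.png

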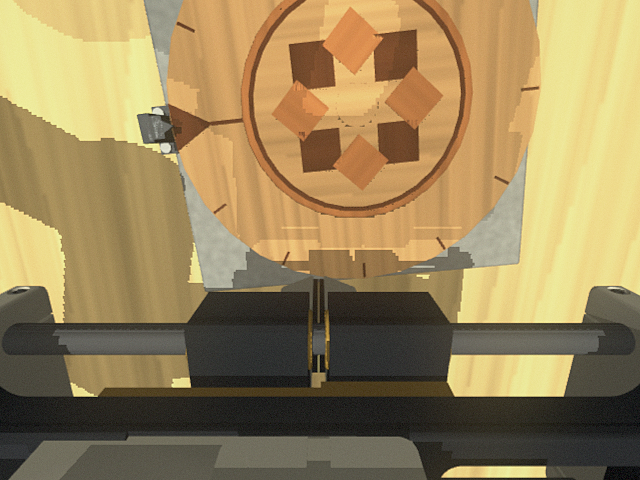

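The disc is at rest at 0.000 (lid) and −0.005 rad (mark). The pointer tip at (172, 128) stands over the mark, and the hand is clear. Handing in.

```bash
python3 -c "
from cell import robot
print(robot.hand_in())"
```

```text
the job is handed in; nothing more can be done
None
```

I flicked the disc anticlockwise, and the mark ran past the pointer twice untouched. I braked it on the third pass, and it came to rest with the mark under the pointer (within about 0.01 rad, roughly 1 mm); the hand is clear and the job is handed in, though no verdict came back. As the finger lifted, the disc eased back about 0.01–0.02 rad (1–2 mm).

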